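# Throttle the dosing valve and hang its tag

## Task

Turn the blue lever of the ball valve until it stands over the yellow mark, half open. Then take the red tag out of the rack and hang it by its eye on the peg beside the valve, leaving it hanging still and the lever still on the mark. Leave the green tag in the rack and everything else where it is.

Things in the scene. Friction and masses are not known exactly. Their poses are not given: they have to be found in the camera images.
- valve_unit: fixed valve unit, origin at the centre of its underside, front -x: grey base plate 110 (x) x 260 (y) x 12 mm; steel pipe along y at x = 0 (flanges up to z = 69 mm); ball valve with vertical stem at x = 0, y = -70 mm; at x = +40, y = +100 mm a dark post, 16 mm across, 165 mm high, that carries the tag peg.
- yellow_mark (a point): middle of the yellow mark, 36 mm from the stem axis, on the fixed white dial disc (radius 55 mm, top at z = 81 mm) that lies round the stem under the lever. Its marks are radial: green (open) towards -y of valve_unit, yellow (half open) midway, red (shut) towards -x.
- valve_lever (a joint): angle of the lever about the vertical stem, rad: 0 = open, lever along the pipe, pointing to -y of valve_unit over the green mark; grows clockwise seen from above; 0.785 = half open, over the yellow mark; 1.571 = shut, lever pointing to -x over the red mark. Stiff enough to stay where it is left (about 1.5 N at the grip).
- lever_end (a point): far end of the blue lever, 115 mm from the stem axis, at mid-height of the lever, 105 mm above the bench. The blue grip runs from 40 to 115 mm from the stem axis, 18 mm wide, 14 mm high (98 to 112 mm above the bench).
- tag_peg: the fixed steel peg for the tag: 8 mm round rod with a black ball end, 11 mm across. Origin: its root on the post's axis, 150 mm above the bench, at x = +40, y = +100 mm of valve_unit; its z axis runs along the peg outwards, to -x of valve_unit and rising 10 degrees. The ball's centre is 110 mm from the root; the post takes up the first 8 mm.
- peg_tip (a point): outermost point of the peg's ball end, 115.5 mm from the root
- tag_rack: fixed black rack block 56 (x) x 190 (y) x 32 mm high, origin at the centre of its underside; two slots along y, centred at y = +45 and -45 mm, 9.5 mm wide, 72.5 mm long and 25 mm deep, one tag standing in each. Which tag stands in which slot varies.
- red_tag: rigid red plastic tag standing upright in the rack, 70 g: plate 70 (y) x 8 (x, thickness) x 95 mm high (z) with a round 31 mm eye, and on top of it a black grip tab 34 mm wide (y), 8 mm thick, from z = 95 to 133 mm. Origin: centre of its lower edge; z up, x normal to the plate. Front and back are alike. In the rack its lower edge is 7 mm above the bench.
- red_tag_eye (a point): centre of the red tag's eye, 71 mm above its lower edge, 62 mm below the top of its grip tab
- green_tag: the same tag in green, to be left in the rack; axes as for the red tag
- timer: round white and black kitchen timer, 64 mm across, 39 mm high, bystander standing on the bench; origin under its centre
- yellow_reel: small yellow reel lying flat, 44 mm across, 13 mm high, bystander standing on the bench; origin under its centre
- red_bottle: small white bottle with red cap, 32 mm across, 76 mm high, bystander standing on the bench; origin under its centre
- pink_bottle: small white bottle with pink cap, 32 mm across, 82 mm high, bystander standing on the bench; origin under its centre

How it is judged (in metres and radians):
On the way, in this order (a step that is already met when the one before it is completed fails the run):
1. the lever stands over the yellow mark (half open, within 0.13 rad of 0.785) (value of joint valve_lever between 0.655 and 0.915 rad), for 0.3 s.
2. the red tag's eye is threaded on the peg (z of red_tag_eye in the frame of tag_peg between 0.02 and 0.108 m and x of red_tag_eye in the frame of tag_peg between -0.018 and 0.018 m and y of red_tag_eye in the frame of tag_peg between -0.018 and 0.018 m and angle between the x axis of red_tag and the z axis of tag_peg, either way round below 1 rad), for 0.2 s.
At the end, for the whole second after the job is handed in: the lever is within 0.13 rad of half open (0.785); the red tag hangs still and upright (within 0.35 rad) with its eye on the peg, the eye's centre 20 to 108 mm from the peg's root along the peg and the plate across the peg (within 1 rad); the green tag is within 30 mm of where it stood, in the rack (all of step 1 and all of step 2 and angle between red_tag's own z axis and vertical below 0.35 rad and linear speed of red_tag below 0.05 m/s and distance of green_tag from where it was at the start of the episode below 0.03 m); the robot touches nothing.
It fails at once if the kitchen timer is moved more than 40 mm (distance of timer from where it was at the start of the episode above 0.04 m).
It fails at once if the yellow reel is moved more than 40 mm (distance of yellow_reel from where it was at the start of the episode above 0.04 m).
It fails at once if the red-capped bottle is moved more than 40 mm (distance of red_bottle from where it was at the start of the episode above 0.04 m).
It fails at once if the pink-capped bottle is moved more than 40 mm (distance of pink_bottle from where it was at the start of the episode above 0.04 m).
It fails at once if the green tag is moved more than 40 mm (distance of green_tag from where it was at the start of the episode above 0.04 m).
It also fails if it takes over 64 s, if anything falls off the work surface, if the arm or the gripper's body presses on something with over 40 N, if the wrist force passes 120 N, or if a joint passes its speed limit or range.

## Robot

A 6-joint arm with a two-finger parallel gripper is mounted at the origin on a cart in front of the work surface, level with it; the furniture and walls round the work are solid. World frame = base frame: x ahead of the robot, y to its left, z up, the work surface at z = 0. Lengths are in m, angles in degrees, forces in N, time in s.
With the tool pointing down it reaches from about 0.35 to 0.875 m from the base axis. Payload 4.2 kg.
Tool frame: the origin (TCP) lies midway between the tips of the shut fingers; the grasp point (between the pads) lies 19 mm behind it; y points along the fingers, x is the direction in which the jaws open and shut, and the axes are right-handed (so a half turn about y gives the same grasp; the last joint's range is limited). The gripper opens to 87 mm and grips with 3 to 60 N. Pads are 19 mm wide; open, the fingers measure 117 mm over their backs; the gripper's body (75 mm by 190 mm) begins 51 mm behind the grasp point.
Start: joints at [-61.158, 22.042, 0.453, 0, -68.411, -14.817], TCP at [0.151, -0.606, 0.223] pointing down, gripper open.
Joint ranges: [-179.83, 179.83], [-69.29, 118.12], [-61.27, 80.66], [-181.25, 117.63], [-171.15, -9.14], [-177.46, 177.46]. Speed limits (degrees/s): [159.86, 159.86, 180, 180, 180, 180].

## Interface

Orientations are given as a 3x3 rotation matrix whose columns are the frame's x, y, z axes.
In Python, from station import * gives the robot as it stands.
- The arm moves only by the tool jog_arm, never from a script. Its argument "series" is a list of rows, each a list of 3 entries, a list of its own where there are three numbers: the shift along the tool's x, y, z in m, then the turn, a rotation vector about the tool's x, y, z in degrees, then the finger opening in m, from 0 to 0.087. A call has 1 to 10 rows; each row shifts and turns the commanded pose from where the row before left it, along the tool's axes as they then stand; what a row does not reach is not made up. A row lasts 1/8 s, in which the tool goes at most 62.5 mm and 10.7 degrees, less where a joint would pass 70% of its speed; a pose out of reach is approached as far as the arm can. A call is refused whole if a number of a shift passes 0.0625 or a number of a turn 10.7, either way. A call with a gripper value outside its range is refused whole. The fingers move at their own pace and stop on an object; the grip force is fixed at half the most. Time passes only in rows, so rows that do not move let the fingers close. It gives the time, the measured TCP pose, the force and the opening at its end, in the units of the state.
- sense(): the state, without advancing time (a new reading comes with each control period).
- capture(name): name is "scene" or "top" or "wrist"; returns the picture (480x640x3 uint8, red, green, blue); there is no depth.
- camera_info(name): a dict with "fx", "fy", "cx", "cy" (pixels), "rvec" (rotation vector, rad) and "tvec" (3), from world to camera coordinates, as OpenCV has them. Camera axes: x right, y down, z forward; pixel columns grow to the right and rows downward; lengths in m; the calibration is good to about 2 mm. The wrist camera is an equidistant fisheye: a pixel r from the principal point sees the ray r / f radians off the axis. A picture is of the moment at which its call begins: read the wrist's pose just before it. camera_info takes no time and is no camera call; for the wrist camera it gives the pose at the moment of the call.
- finish_job(): hands the job in, once; it reports no verdict.
The state is a dict: "time_s": time; "joints": joint angles; "joint_velocities": joint speeds; "effort": joint torques, N m; "tcp_pos": TCP position; "ee_rot": TCP orientation; "wrist_force": force on the tool from outside, world axes, zero at the start; "moment": the same for the moment, N m; "gripper_width": opening from 0.0 (shut) to 1.0 (fully open).
Only numpy, scipy, OpenCV 4.12 (cv2) and the standard library are available. Lean on these libraries where they do the work, as an engineer would, in place of code of your own. Each camera call takes 0.05 s, during which the arm holds its last target. There are 200 camera calls.

## Working session

There is one attempt and no reset: what is moved stays moved. The work goes in short steps, Python scripts to look and compute and a tool call to move; the robot and the scene stay as the last step left them, time stands still between calls to the robot, and variables do not carry over. Pictures are saved under pics/ and viewed, about 8 in all and at most 12, crops included, and the job is handed in when it is done.

Besides the shell and the picture viewer there is one more tool, called after "Call:" as name(argument=value, ...), one argument or row to a line, values as JSON. jog_arm: Moves the arm, as the interface text tells. Its arguments: {"type":"object","properties":{"series":{"type":"array","items":{"type":"array"}}},"required":["series"]}

```bash
mkdir -p pics; ls; python3 - <<'E'
from station import *
import cv2,numpy as np
s=sense();print(s)
for n in("scene","top","wrist"):
    print(n,camera_info(n)); cv2.imwrite(f"pics/{n}0.png",capture(n)[:,:,::-1])
E
```

```text
pics
{'time_s': 0.0, 'joints': array([-6.11576345e+01,  2.20918639e+01,  3.81026859e-01, -2.75965215e-02,
       -6.84102208e+01, -1.48178072e+01]), 'joint_velocities': array([ 0.02882918, -0.01186671, -0.0375058 , -0.07119766, -0.0986576 ,
        0.00275553]), 'effort': array([ 1.33587979e-03, -3.90665603e+01,  1.87409985e+01,  4.21978354e+00,
        1.11478884e-02, -1.79021176e-04]), 'tcp_pos': array([ 0.15134863, -0.60579538,  0.2214601 ]), 'ee_rot': array([[-2.42164681e-01, -6.26924047e-04, -9.70234958e-01],
       [ 9.70232763e-01,  2.06676982e-03, -2.42165469e-01],
       [ 2.15707169e-03, -9.99997668e-01,  1.07763596e-04]]), 'wrist_force': array([0.71643022, 0.24089839, 0.99433438]), 'moment': array([0.01031778, 0.08286787, 0.01082424]), 'gripper_width': 1.0005276112222725}
scene {'fx': 435.2329843729695, 'fy': 435.2329843729695, 'cx': 321.4397061081322, 'cy': 238.69889748128742, 'rvec': array([ 0.7597746 , -2.27186155,  1.4613683 ]), 'tvec': array([0.43361141, 0.25230857, 1.04116542])}
top {'fx': 498.4745204187299, 'fy': 498.4745204187299, 'cx': 313.86026046822485, 'cy': 241.0118728054372, 'rvec': array([ 2.22055031, -2.16845076,  0.07327167]), 'tvec': array([-0.03623237,  0.54847136,  1.32089793])}
wrist {'fx': 371.64829954431775, 'fy': 371.64829954431775, 'cx': 317.6250259266194, 'cy': 240.981581345591, 'rvec': array([-1.8084257 , -2.31420715, -0.34984143]), 'tvec': array([ 0.62383395, -0.03668374,  0.39197234])}
```

View pics/top0.png

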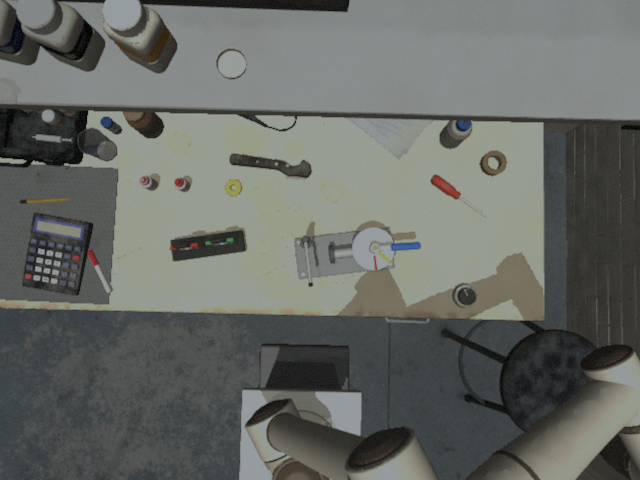

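View pics/scene0.png

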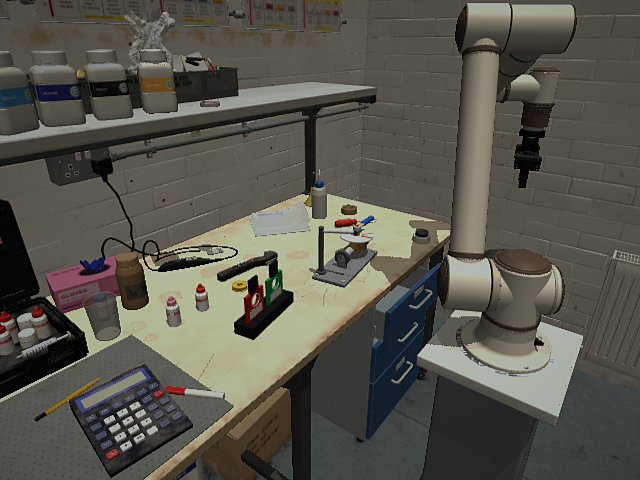

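Top view: valve stem about (376,248), lever pointing right to (421,246), peg from post (308,238) to tip (310,285). The rack is at about (208,245), red tag in the left slot (185,246) and green in the right (219,240). The shelf edge is at row 108.

```bash
cat > h.py <<'E'
from station import *
import cv2,numpy as np
def ray(n,u,v,ci=None):
    c=ci or camera_info(n);R=cv2.Rodrigues(np.array(c['rvec']))[0];t=np.array(c['tvec'])
    a=np.array([(u-c['cx'])/c['fx'],(v-c['cy'])/c['fy']])
    if n=='wrist':
        r=np.hypot(*a);d=np.r_[a/max(r,1e-9)*np.sin(r),np.cos(r)]
    else: d=np.r_[a,1]
    return -R.T@t,R.T@d/np.linalg.norm(d)
def onz(n,u,v,z,ci=None):
    o,d=ray(n,u,v,ci);return o+d*(z-o[2])/d[2]
def tri(rs):
    A=sum(np.eye(3)-np.outer(d,d) for o,d in rs);b=sum((np.eye(3)-np.outer(d,d))@o for o,d in rs)
    return np.linalg.solve(A,b)
def proj(n,P,ci=None):
    c=ci or camera_info(n);R=cv2.Rodrigues(np.array(c['rvec']))[0];p=R@np.array(P)+np.array(c['tvec'])
    if n=='wrist':
        r=np.hypot(p[0],p[1]);th=np.arctan2(r,p[2]);a=p[:2]/r*th
    else: a=p[:2]/p[2]
    return a*c['fx']+[c['cx'],c['cy']]
def mask(im,h0,h1,s=100,v=60):
    h=cv2.cvtColor(im,cv2.COLOR_RGB2HSV)
    m=((h[...,0]>=h0)&(h[...,0]<=h1)) if h0<=h1 else ((h[...,0]>=h0)|(h[...,0]<=h1))
    return (m&(h[...,1]>=s)&(h[...,2]>=v)).astype(np.uint8)
E
python3 - <<'E'
from h import *
im=cv2.imread('pics/top0.png')[:,:,::-1].copy()
for nm,a in dict(red=(172,8),green=(45,85),blue=(100,125),yel=(24,32)).items():
    m=mask(im,*a);n,l,st,c=cv2.connectedComponentsWithStats(m)
    for i in range(1,n):
        x,y,w,h,ar=st[i]
        if ar>5 and 110<x<560 and 110<y<320: print(nm,st[i],c[i].round(1),onz('top',*c[i],0.1).round(3))
m=(im.max(2)<45).astype(np.uint8);n,l,st,c=cv2.connectedComponentsWithStats(m)
for i in range(1,n):
    if st[i][4]>60 and 220<st[i][1]<300: 
        cs=cv2.findContours((l==i).astype(np.uint8),0,2)[0][0];print('dark',st[i],cv2.minAreaRect(cs))
a=cv2.resize(im[220:300,160:290],None,fx=6,fy=6,interpolation=2);b=cv2.resize(im[220:300,280:430],None,fx=5.3,fy=5.3,interpolation=2)
def rs(k):return cv2.resize(k,(800,int(k.shape[0]*800/k.shape[1])))
cv2.imwrite('pics/c1.png',np.vstack([rs(im[225:270,160:260]),rs(im[225:295,285:430])])[:,:,::-1][:760])
s=cv2.imread('pics/scene0.png');cv2.imwrite('pics/c2.png',cv2.resize(s[190:345,220:420],None,fx=3.8,fy=3.8,interpolation=2))
print(ray('top',320,240),ray('scene',320,240))
E
python3 -c "
import cv2;i=cv2.imread('pics/c1.png');cv2.imwrite('pics/c1.png',cv2.resize(i,(632,600)) if i.shape[0]>600 else i);print(i.shape)"
```

```text
red [431 175  29  24 282] [444.7 186.4] [ 0.691 -0.351  0.1  ]
red [175 179   8   7  49] [178.4 182.1] [0.685 0.323 0.1  ]
red [190 243  11   5  38] [194.3 244.8] [0.527 0.277 0.1  ]
red [170 246   9   5  26] [173.5 248.3] [0.517 0.329 0.1  ]
red [374 256   3  14  18] [375.  263.1] [ 0.492 -0.177  0.1  ]
green [226 238   8   4  28] [229.5 239.6] [0.543 0.189 0.1  ]
green [205 241   7   4  21] [207.8 242.8] [0.533 0.244 0.1  ]
blue [457 121  14   9  99] [463.6 124.6] [ 0.851 -0.398  0.1  ]
blue [391 243  29   7 172] [405.3 246. ] [ 0.537 -0.253  0.1  ]
yel [226 180  15  16 170] [233.1 187.4] [0.675 0.185 0.1  ]
yel [374 246   3   4   8] [375.  247.5] [ 0.532 -0.177  0.1  ]
yel [379 253  11   9  22] [384.3 257. ] [ 0.508 -0.201  0.1  ]
dark [ 73 222  20  73 262] ((82.6960220336914, 258.2703857421875), (8.844833374023438, 72.67647552490234), 9.05788803100586)
dark [211 231  29  11 146] ((225.21621704101562, 236.79730224609375), (8.219949722290039, 29.098621368408203), 80.53767395019531)
dark [ 26 237  27  34 169] ((39.399993896484375, 254.7000274658203), (21.913463592529297, 33.093807220458984), 26.56505012512207)
dark [178 236  28  11 155] ((191.60507202148438, 241.18093872070312), (9.044851303100586, 27.38406753540039), 86.42366790771484)
dark [ 33 281  12   8  64] ((38.47297286987305, 284.1622009277344), (10.850333213806152, 7.069156646728516), 9.462322235107422)
(array([ 0.46947173, -0.01452622,  1.35140307]), array([ 0.06190959, -0.01875108, -0.99790561])) (array([-0.15105388,  0.93654197,  0.66013314]), array([ 0.54258708, -0.72764599, -0.41967914]))
(746, 800, 3)
```

View pics/c1.png

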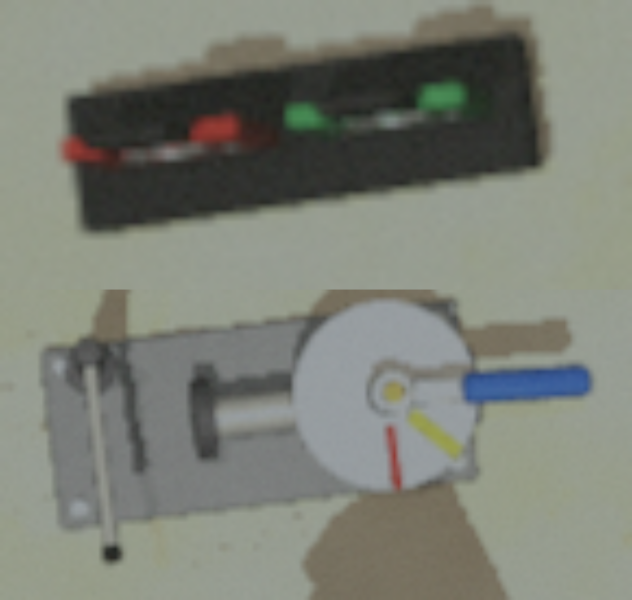

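View pics/c2.png

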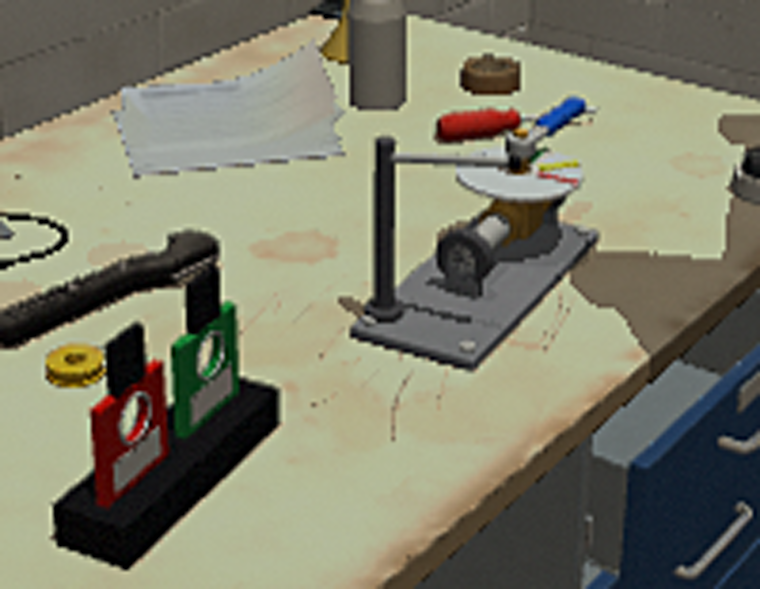

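```bash
python3 - <<'E'
from h import *
f=lambda u,v,z:onz('top',u,v,z).round(4)
post=f(306.1,239.1,.165);ball=f(310.7,284.4,.150+.110*np.sin(np.radians(10)));stem=f(374.9,247.6,.112);le=f(420.4,245.6,.105)
d=lambda a,b:(np.hypot(*(b-a)[:2]).round(4),np.degrees(np.arctan2(*(b-a)[1::-1])).round(1))
print('post',post,'ball',ball,d(post,ball),'want .108');print('stem',stem,'lever',le,d(stem,le),'want .115')
print('disc c',f(373.8,248.8,.081))
print('stem-post',d(stem,post),'want (40,170)=.1746')
for n,a,b in(('red',(170,248),(201,244.3)),('green',(204.8,243.5),(234.3,239.2))):
    A,B=f(*a,.102),f(*b,.102);print(n,A,B,(A+B)/2,d(B,A),'want .07')
# rack rect
im=cv2.imread('pics/top0.png');P=[(171.4,240.6),(242.6,231),(245.4,250),(174.2,260.5)]
for p in P:print('rack corner',f(*p,.032))
print('rack c',np.mean([f(*p,.032) for p in P],0))
# red/green mask in scene and tags
s=cv2.imread('pics/scene0.png')[:,:,::-1].copy()
for nm,a in dict(red=(172,8),green=(45,85)).items():
    m=mask(s,*a);m[:, :230]=0;m[:,300:]=0;m[:250]=0;m[330:]=0
    cs=max(cv2.findContours(m,0,2)[0],key=cv2.contourArea);print(nm,cv2.boundingRect(cs))
# scene tri of tab top & post top
px=lambda X,Y:(220+X/3.8,190+Y/3.8)
for n,c,t in(('redtab',px(124,330),None),('greentab',px(203,262),None)):print(n,c,onz('scene',*c,.140).round(4))
print('post top scene',onz('scene',*px(385,139),.165).round(4),'lever end',onz('scene',*px(578,103),.105).round(4))
E
```

```text
post [ 0.5444 -0.0036  0.165 ] ball [ 0.4372 -0.0172  0.1691] (np.float64(0.1081), np.float64(-172.8)) want .108
stem [ 0.5307 -0.175   0.112 ] lever [ 0.5388 -0.29    0.105 ] (np.float64(0.1153), np.float64(-86.0)) want .115
disc c [ 0.5291 -0.1763  0.081 ]
stem-post (np.float64(0.1719), np.float64(85.4)) want (40,170)=.1746
red [0.5179 0.337  0.102 ] [0.529  0.2599 0.102 ] [0.52345 0.29845 0.102  ] (np.float64(0.0779), np.float64(98.2)) want .07
green [0.5313 0.2504 0.102 ] [0.5438 0.177  0.102 ] [0.53755 0.2137  0.102  ] (np.float64(0.0745), np.float64(99.7)) want .07
rack corner [0.5403 0.3537 0.032 ]
rack corner [0.5703 0.1664 0.032 ]
rack corner [0.5201 0.1574 0.032 ]
rack corner [0.4879 0.3442 0.032 ]
rack c [0.52965  0.255425 0.032   ]
red (244, 285, 20, 38)
green (266, 278, 6, 4)
redtab (252.63157894736844, 276.8421052631579) [0.523  0.3021 0.14  ]
greentab (273.42105263157896, 258.9473684210526) [0.5468 0.2024 0.14  ]
post top scene [0.5418 0.0014 0.165 ] lever end [ 0.5373 -0.2854  0.105 ]
```

Sizes agree with what is given: peg 108.1 mm, lever 115.3 mm, and top against scene within 5 mm. The unit's yaw is about 8° and the rack's about 9°. Moving over the lever grip now.

Call:
jog_arm(
  series=[
    [[0.0238,0,-0.0456],[0,0,0],0.087],
    [[0.0238,0,-0.0456],[0,0,0],0.087],
    [[0.0238,0,-0.0456],[0,0,0],0.087],
    [[0.0238,0,-0.0456],[0,0,0],0.087],
    [[0.0238,0,-0.0456],[0,0,0],0.087],
    [[0.0238,0,-0.0456],[0,0,0],0.087],
    [[0.0238,0,-0.0456],[0,0,0],0.087],
    [[0.0238,0,-0.0456],[0,0,0],0.087],
    [[0.0238,0,-0.0456],[0,0,0],0.087],
    [[0.0238,0,-0.0456],[0,0,0],0.087],
  ],
)

```text
time_s: 1.4
tcp_pos: [0.5372, -0.2635, 0.2223]
ee_rot: [[-0.243, -0.0, -0.97], [0.97, 0.0, -0.243], [0.0, -1.0, 0.0]]
wrist_force: [0.2, -0.8, -0.0]
gripper_width: 1.002
```

Call:
jog_arm(
  series=[
    [[0,0,0],[0,-10,0],0.087],
    [[0,0,0],[0,-10,0],0.087],
    [[0,0,0],[0,-10,0],0.087],
    [[0,0,0],[0,-10,0],0.087],
    [[0,0,0],[0,-10,0],0.087],
    [[0,0,0],[0,-10,0],0.087],
    [[0,0,0],[0,-10,0],0.087],
    [[0,0,0],[0,-10,0],0.087],
    [[0,0,0],[0,0,0],0.087],
  ],
)

```text
time_s: 2.52
tcp_pos: [0.536, -0.2648, 0.2222]
ee_rot: [[-0.998, -0.001, 0.068], [-0.068, 0.0, -0.998], [0.001, -1.0, -0.0]]
wrist_force: [0.3, -0.0, 0.5]
gripper_width: 1.0
```

```bash
python3 - <<'E'
from h import *
s=sense();print(s['time_s'],s['tcp_pos'],s['ee_rot'].round(3))
ci=camera_info('wrist');im=capture('wrist');cv2.imwrite('pics/w1.png',im[:,:,::-1]);np.save('w1.npy',ci,allow_pickle=True)
for n,P in dict(stem=(.530,-.1755,.112),lend=(.5388,-.29,.105),ball=(.4372,-.0172,.169)).items():print(n,proj('wrist',P,ci))
m=mask(im,100,125);n,l,st,c=cv2.connectedComponentsWithStats(m)
for i in range(1,n):
    if st[i][4]>150: 
        cs=cv2.findContours((l==i).astype(np.uint8),0,2)[0][0];print(st[i],c[i],[onz('wrist',*p,.112,ci).round(4) for p in cv2.boxPoints(cv2.minAreaRect(cs))])
m=mask(im,24,32);n,l,st,c=cv2.connectedComponentsWithStats(m)
for i in range(1,n):
    if st[i][4]>80: print('y',st[i],c[i],onz('wrist',*c[i],.081,ci).round(4))
E
```

```text
2.525 [ 0.53603726 -0.26481369  0.22219163] [[-0.998 -0.001  0.068]
 [-0.068  0.    -0.998]
 [ 0.001 -1.    -0.   ]]
stem [317.85703683 336.78356864]
lend [316.54477426 202.32238335]
ball [399.54979503 496.43922715]
[ 303  205   24   90 1932] [314.53985507 249.67908903] [array([ 0.5495, -0.2885,  0.112 ]), array([ 0.5328, -0.2901,  0.112 ]), array([ 0.5252, -0.2169,  0.112 ]), array([ 0.5433, -0.2151,  0.112 ])]
y [327 279  33  33 358] [343.14804469 294.74301676] [ 0.5089 -0.2025  0.081 ]
```

View pics/w1.png

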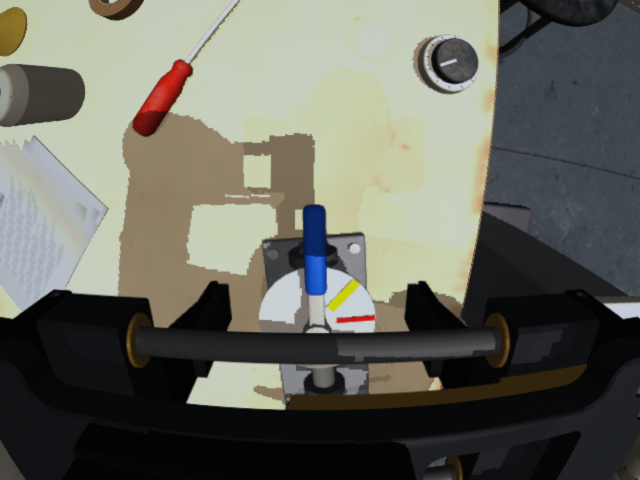

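The wrist view shows the lever in blue from (314,205) to (316,295) between the open jaws, and the yellow mark at (343,295). The lever axis is at -85° and the mark at -128°, 35 mm from the stem, so the turn needed is about 43° clockwise. Descending to grip.

Call:
jog_arm(
  series=[
    [[-0.002,0.033,0],[0,0,0],0.087],
    [[0,0.033,0],[0,0,0],0.087],
    [[0,0.033,0],[0,0,0],0.087],
    [[0,0.032,0],[0,0,0],0.06],
    [[0,0,0],[0,0,0],0.03],
    [[0,0,0],[0,0,0],0.01],
    [[0,0,0],[0,0,0],0.01],
    [[0,0,0],[0,0,0],0.01],
  ],
)

```text
time_s: 3.58
tcp_pos: [0.5389, -0.2649, 0.0929]
ee_rot: [[-0.998, 0.002, 0.07], [-0.07, -0.001, -0.998], [-0.002, -1.0, 0.001]]
wrist_force: [-0.5, -0.9, 0.2]
gripper_width: 0.518
```

Call:
jog_arm(
  series=[
    [[0,0,0],[0,0,0],0.01],
    [[0,0,0],[0,0,0],0.01],
    [[0,0,0],[0,0,0],0.01],
    [[0,0,0],[0,0,0],0.01],
    [[0,0,0],[0,0,0],0.01],
  ],
)

```text
time_s: 4.2
tcp_pos: [0.5381, -0.2648, 0.0916]
ee_rot: [[-0.998, -0.0, 0.07], [-0.07, -0.0, -0.998], [0.0, -1.0, 0.0]]
wrist_force: [-0.5, -0.5, -0.4]
gripper_width: 0.198
```

Call:
jog_arm(
  series=[
    [[0.00675,0,-0.00025],[0,4.3,0],0.01],
    [[0.00675,0,-0.00025],[0,4.3,0],0.01],
    [[0.00675,0,-0.00025],[0,4.3,0],0.01],
    [[0.00675,0,-0.00025],[0,4.3,0],0.01],
    [[0.00675,0,-0.00025],[0,4.3,0],0.01],
    [[0.00675,0,-0.00025],[0,4.3,0],0.01],
    [[0.00675,0,-0.00025],[0,4.3,0],0.01],
    [[0.00675,0,-0.00025],[0,4.3,0],0.01],
    [[0.00675,0,-0.00025],[0,4.3,0],0.01],
    [[0.00675,0,-0.00025],[0,4.3,0],0.01],
  ],
)

```text
time_s: 5.45
tcp_pos: [0.4742, -0.2455, 0.0916]
ee_rot: [[-0.776, -0.002, -0.631], [0.631, -0.001, -0.776], [0.001, -1.0, 0.002]]
wrist_force: [-2.4, -2.2, 1.1]
gripper_width: 0.201
```

Call:
jog_arm(
  series=[
    [[0,0,0],[0,0,0],0.01],
    [[0,0,0],[0,0,0],0.01],
    [[0,0,0],[0,0,0],0.01],
  ],
)

```text
time_s: 5.82
tcp_pos: [0.4742, -0.2455, 0.0916]
ee_rot: [[-0.778, -0.003, -0.628], [0.628, -0.0, -0.778], [0.002, -1.0, 0.002]]
wrist_force: [-4.7, -2.9, 3.8]
gripper_width: 0.206
```

Call:
jog_arm(
  series=[
    [[0,0,0],[0,0,0],0.05],
    [[0,0,0],[0,0,0],0.06],
    [[0,0,0],[0,0,0],0.06],
    [[0,0,0],[0,0,0],0.06],
    [[0,-0.01,0],[0,0,0],0.06],
    [[0,-0.04,0],[0,0,0],0.06],
    [[0,-0.05,0],[0,0,0],0.06],
    [[0,-0.05,0],[0,0,0],0.06],
    [[0,0,0],[0,0,0],0.06],
  ],
)

```text
time_s: 6.95
tcp_pos: [0.4777, -0.2459, 0.2473]
ee_rot: [[-0.778, 0.011, -0.628], [0.628, -0.003, -0.778], [-0.011, -1.0, -0.004]]
wrist_force: [-0.2, 0.1, 0.2]
gripper_width: 0.691
```

```bash
python3 - <<'E'
from h import *
print(sense()['tcp_pos'],sense()['gripper_width'])
ci=camera_info('wrist');im=capture('wrist');cv2.imwrite('pics/w2.png',im[:,:,::-1])
for n,lo,hi,z in(('lever',100,125,.112),('mark',24,32,.081)):
  m=mask(im,lo,hi);k,l,st,c=cv2.connectedComponentsWithStats(m)
  for i in range(1,k):
    if st[i][4]>150:
        q=onz('wrist',*c[i],z,ci)-[.5304,-.175,0];print(n,st[i],q.round(4),np.hypot(*q[:2]),np.degrees(np.arctan2(q[1],q[0])))
E
```

```text
[ 0.47774554 -0.24585375  0.24727318] 0.6909498375057647
lever [ 313  196   21   85 1689] [-0.0495 -0.062   0.112 ] 0.0793564647485779 -128.59153206276363
```

Lever reads -128.6° against the mark's -127.9°, about 0.80 rad, so it stands on the mark. On to the red tag.

Call:
jog_arm(
  series=[
    [[0.0308,0,-0.0453],[0,0,0],0.06],
    [[0.0308,0,-0.0453],[0,0,0],0.06],
    [[0.0308,0,-0.0453],[0,0,0],0.06],
    [[0.0308,0,-0.0453],[0,0,0],0.06],
    [[0.0308,0,-0.0453],[0,0,0],0.06],
    [[0.0308,0,-0.0453],[0,0,0],0.06],
    [[0.0308,0,-0.0453],[0,0,0],0.06],
    [[0.0308,0,-0.0453],[0,0,0],0.06],
    [[0.0308,0,-0.0453],[0,0,0],0.06],
    [[0.0308,0,-0.0453],[0,0,0],0.06],
  ],
)

```text
time_s: 8.25
tcp_pos: [0.5201, 0.3023, 0.2403]
ee_rot: [[-0.778, -0.002, -0.629], [0.629, -0.002, -0.778], [0.0, -1.0, 0.002]]
wrist_force: [0.5, -0.5, 0.6]
gripper_width: 0.689
```

Call:
jog_arm(
  series=[
    [[0,0,0],[0,-9.6,0],0.05],
    [[0,0,0],[0,-9.6,0],0.05],
    [[0,0,0],[0,-9.6,0],0.05],
    [[0,0,0],[0,-9.6,0],0.05],
    [[0,0,0],[0,-9.6,0],0.05],
    [[0,0,0],[0,0,0],0.05],
    [[0,0,0],[0,0,0],0.05],
  ],
)

```text
time_s: 9.12
tcp_pos: [0.5205, 0.3007, 0.2408]
ee_rot: [[-0.988, -0.001, 0.154], [-0.154, -0.001, -0.988], [0.001, -1.0, 0.001]]
wrist_force: [-1.1, -0.7, -0.5]
gripper_width: 0.572
```

```bash
python3 - <<'E'
from h import *
s=sense();print(s['tcp_pos'],s['ee_rot'].round(3),s['gripper_width'])
ci=camera_info('wrist');im=capture('wrist');cv2.imwrite('pics/w3.png',im[:,:,::-1]);np.save('w3.npy',ci,allow_pickle=True)
for P in((.5229,.3,.14),(.5229,.3,.102)):print(proj('wrist',P,ci))
print('cam',ray('wrist',320,240,ci)[0])
E
```

```text
[0.52045542 0.30068118 0.24084521] [[-0.988 -0.001  0.154]
 [-0.154 -0.001 -0.988]
 [ 0.001 -1.     0.001]] 0.5719022456892546
[314.80038897 238.81788841]
[315.11831381 225.85148522]
cam [0.53309952 0.22141591 0.404427  ]
```

View pics/w3.png

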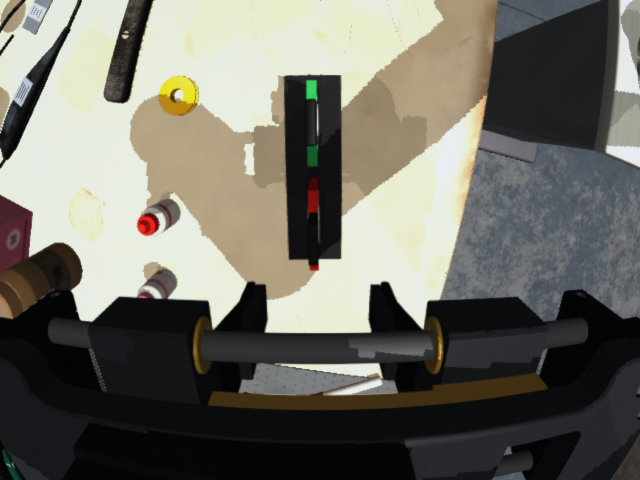

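The red tag stands on edge at about column 314, rows 178–270, nearest the jaws. The green tag is beyond it at rows 80–165. Locating its ends and the tab.

```bash
python3 - <<'E'
from h import *
ci=np.load('w3.npy',allow_pickle=True).item();im=cv2.imread('pics/w3.png')[:,:,::-1].copy()
m=mask(im,172,8);m[:170]=0;m[280:]=0;m[:,:285]=0;m[:,345:]=0
ys,xs=np.nonzero(m);print(xs.min(),xs.max(),ys.min(),ys.max())
for r in (180,185,190,200,205,262,266,269):
    q=xs[ys==r]; 
    if len(q):print(r,q.min(),q.max(),onz('wrist',q.mean(),r,.102,ci).round(4))
print('rack',[onz('wrist',*p,.032,ci).round(4) for p in((285,75),(341,75),(341,259),(289,259))])
print('tabtop row',[(r,onz('wrist',313,r,.14,ci).round(4)) for r in(210,262)])
g=im[170:280,295:335];cv2.imwrite('pics/c3.png',cv2.resize(g,None,fx=5,fy=5,interpolation=2)[:,:,::-1])
E
```

```text
308 318 179 270
180 311 316 [0.5301 0.2618 0.102 ]
185 310 316 [0.5299 0.266  0.102 ]
190 308 317 [0.5297 0.2702 0.102 ]
200 308 318 [0.528  0.2784 0.102 ]
205 308 318 [0.5274 0.2826 0.102 ]
266 310 318 [0.5184 0.3358 0.102 ]
269 310 318 [0.518  0.3386 0.102 ]
rack [array([0.5734, 0.1704, 0.032 ]), array([0.519 , 0.1621, 0.032 ]), array([0.4877, 0.35  , 0.032 ]), array([0.5425, 0.3585, 0.032 ])]
tabtop row [(210, array([0.5275, 0.2786, 0.14  ])), (262, array([0.5215, 0.3183, 0.14  ]))]
```

View pics/c3.png

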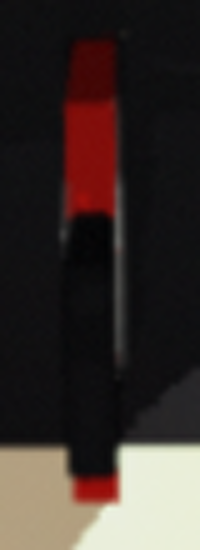

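Shoulder length measures 69.7 mm, against 70 mm given. The tag centre is at (0.524, 0.3045), which agrees with the rack corners. Descending to grip the tab.

Call:
jog_arm(
  series=[
    [[-0.0035,0.03,-0.0035],[0,0,0],0.05],
    [[0,0.035,0],[0,0,0],0.05],
    [[0,0.035,0],[0,0,0],0.05],
    [[0,0.025,0],[0,0,0],0.04],
    [[0,0.01,0],[0,0,0],0.03],
    [[0,0,0],[0,0,0],0.0],
    [[0,0,0],[0,0,0],0.0],
    [[0,0,0],[0,0,0],0.0],
    [[0,0,0],[0,0,0],0.0],
    [[0,0,0],[0,0,0],0.0],
  ],
)

```text
time_s: 10.42
tcp_pos: [0.5241, 0.3053, 0.1078]
ee_rot: [[-0.988, 0.002, 0.157], [-0.157, 0.001, -0.988], [-0.002, -1.0, -0.001]]
wrist_force: [-1.6, 0.8, 4.7]
gripper_width: 0.09
```

Call:
jog_arm(
  series=[
    [[0,0,0],[0,0,0],0.0],
    [[0,0,0],[0,0,0],0.0],
    [[0,0,0],[0,0,0],0.0],
  ],
)

```text
time_s: 10.8
tcp_pos: [0.5241, 0.3053, 0.1078]
ee_rot: [[-0.988, 0.002, 0.157], [-0.157, 0.001, -0.988], [-0.002, -1.0, -0.001]]
wrist_force: [-1.4, 0.3, 5.9]
gripper_width: 0.094
```

Gripped, with an opening of about 8 mm, the tag's thickness. The eye is about 30 mm below the TCP. Lifting straight up.

Call:
jog_arm(
  series=[
    [[0,-0.01,0],[0,0,0],0.0],
    [[0,-0.015,0],[0,0,0],0.0],
    [[0,-0.02,0],[0,0,0],0.0],
    [[0,-0.025,0],[0,0,0],0.0],
    [[0,-0.025,0],[0,0,0],0.0],
    [[0,-0.025,0],[0,0,0],0.0],
    [[0,-0.01,0],[0,0,0],0.0],
    [[0,0,0],[0,0,0],0.0],
  ],
)

```text
time_s: 11.8
tcp_pos: [0.5236, 0.305, 0.2371]
ee_rot: [[-0.988, 0.001, 0.157], [-0.157, 0.001, -0.988], [-0.001, -1.0, -0.001]]
wrist_force: [1.0, -0.2, -0.4]
gripper_width: 0.087
```

Call:
jog_arm(
  series=[
    [[0.01,0,0.019],[0,0,0],0.0],
    [[0.0206,0,0.0356],[0,0,0],0.0],
    [[0.0206,0,0.0356],[0,0,0],0.0],
    [[0.0206,0,0.0356],[0,0,0],0.0],
    [[0.0206,0,0.0356],[0,0,0],0.0],
    [[0.0206,0,0.0356],[0,0,0],0.0],
    [[0.0206,0,0.0356],[0,0,0],0.0],
    [[0.0206,0,0.0356],[0,0,0],0.0],
    [[0.02,0,0.035],[0,0,0],0.0],
    [[0,0,0],[0,0,0],0.0],
  ],
)

```text
time_s: 13.05
tcp_pos: [0.3972, -0.0237, 0.2355]
ee_rot: [[-0.988, -0.003, 0.154], [-0.154, -0.0, -0.988], [0.003, -1.0, -0.0]]
wrist_force: [-0.1, 0.8, -0.6]
gripper_width: 0.089
```

```bash
python3 - <<'E'
from h import *
s=sense();print(s['tcp_pos'],s['ee_rot'].round(3),s['gripper_width'],s['joints'].round(1))
ci=camera_info('wrist');im=capture('wrist');np.save('w4.npy',ci,allow_pickle=True)
cs=camera_info('scene');sc=capture('scene')
ct=capture('top')
np.savez('p4.npz',w=im,s=sc,t=ct)
ball=(.438,-.0165,.169);root=(.5455,-.0015,.15);eye=s['tcp_pos']-[0,0,.0298]
for n,c in(('wrist',ci),('scene',cs),('top',None)):print(n,'ball',proj(n,ball,c).round(1),'root',proj(n,root,c).round(1),'eye',proj(n,eye,c).round(1))
u,v=proj('scene',ball,cs).astype(int)
cv2.imwrite('pics/c4.png',np.vstack([cv2.resize(sc[v-45:v+45,u-75:u+75],(600,360),interpolation=2),cv2.resize(im[240:,:],(600,225))])[:,:,::-1]);print('scene crop origin',u-75,v-45,'x4')
E
```

```text
[ 0.39719331 -0.02369975  0.23554084] [[-0.988 -0.003  0.154]
 [-0.154 -0.    -0.988]
 [ 0.003 -1.    -0.   ]] 0.08935307708265958 [ 20.2  -1.5 -27.2  -0.  -64.4 -11.4]
wrist ball [255.3 256.5] root [124.1 245.1] eye [318.  276.9]
scene ball [354.8 232.2] root [320.9 230.7] eye [369.4 222.7]
top ball [310.4 284. ] root [305.3 239. ] eye [313.2 302.5]
scene crop origin 279 187 x4
```

View pics/c4.png

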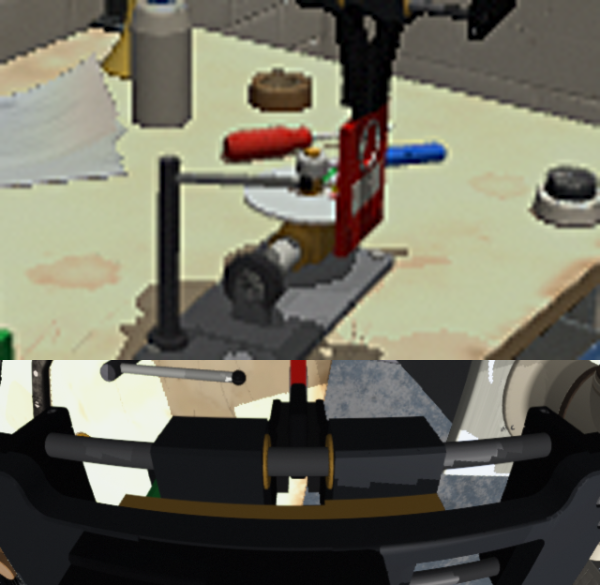

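The scene crop puts the eye at (371.8,222.8) and the ball at (355.8,232.3), within 2 px of prediction. The wrist view puts the ball about 2 mm further +y. Correcting, then threading along the peg.

Call:
jog_arm(
  series=[
    [[0,0.01,-0.003],[0,0,0],0.0],
    [[0,0.01,0],[0,0,0],0.0],
    [[0,0.009,0],[0,0,0],0.0],
    [[0,0,0],[0,0,0],0.0],
    [[-0.01,0.002,0],[0,0,0],0.0],
    [[-0.01,0.002,0],[0,0,0],0.0],
    [[-0.01,0.0015,0],[0,0,0],0.0],
    [[-0.01,0.0015,0],[0,0,0],0.0],
    [[-0.01,0.002,0],[0,0,0],0.0],
    [[0,0,0],[0,0,0],0.0],
  ],
)

```text
time_s: 14.45
tcp_pos: [0.4486, -0.011, 0.1982]
ee_rot: [[-0.988, -0.001, 0.157], [-0.157, -0.0, -0.988], [0.001, -1.0, 0.0]]
wrist_force: [0.2, 0.2, -0.2]
gripper_width: 0.086
```

```bash
python3 - <<'E'
from h import *
s=sense();print(s['tcp_pos'],s['wrist_force'].round(2),s['gripper_width'])
sc=capture('scene');im=capture('wrist')
u,v=353,231
cv2.imwrite('pics/c5.png',np.vstack([cv2.resize(sc[v-45:v+45,u-60:u+60],(600,450),interpolation=2),cv2.resize(im[200:300,120:440],(600,150))])[:,:,::-1])
E
```

```text
[ 0.44864969 -0.01098401  0.19817528] [ 0.17  0.23 -0.21] 0.08578112795231572
```

View pics/c5.png

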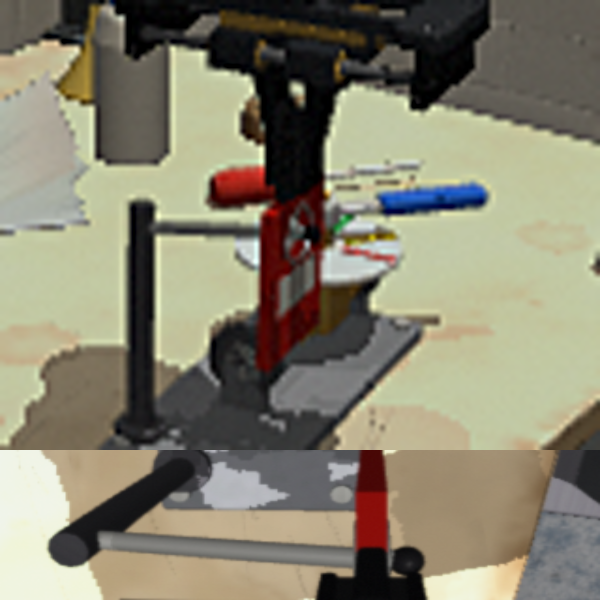

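The eye is threaded: in both views the black ball shows in front of the plate. Going further in and then lowering onto the peg.

Call:
jog_arm(
  series=[
    [[-0.009,0.0016,0],[0,0,0],0.0],
    [[-0.009,0.0016,0],[0,0,0],0.0],
    [[-0.009,0.0016,0.001],[0,0,0],0.0],
    [[0,0,0],[0,0,0],0.0],
    [[0,0.003,0],[0,0,0],0.0],
    [[0,0.003,0],[0,0,0],0.0],
    [[0,0.003,0],[0,0,0],0.0],
    [[0,0,0],[0,0,0],0.0],
  ],
)

```text
time_s: 15.55
tcp_pos: [0.4746, -0.0079, 0.1845]
ee_rot: [[-0.988, -0.001, 0.157], [-0.157, -0.0, -0.988], [0.001, -1.0, 0.0]]
wrist_force: [-0.1, -1.4, -0.2]
gripper_width: 0.093
```

Call:
jog_arm(
  series=[
    [[0,0.001,0],[0,0,0],0.0],
    [[0,0.001,0],[0,0,0],0.0],
    [[0,0,0],[0,0,0],0.0],
  ],
)

```text
time_s: 15.92
tcp_pos: [0.4748, -0.0078, 0.1827]
ee_rot: [[-0.988, -0.0, 0.157], [-0.157, -0.0, -0.988], [0.0, -1.0, -0.0]]
wrist_force: [0.0, 0.1, -0.1]
gripper_width: 0.087
```

Call:
jog_arm(
  series=[
    [[0,0.001,0],[0,0,0],0.0],
    [[0,0,0],[0,0,0],0.0],
  ],
)

```text
time_s: 16.18
tcp_pos: [0.4748, -0.0078, 0.1817]
ee_rot: [[-0.988, -0.0, 0.157], [-0.157, 0.0, -0.988], [0.0, -1.0, -0.0]]
wrist_force: [0.0, 0.4, -0.7]
gripper_width: 0.087
```

Call:
jog_arm(
  series=[
    [[0,0.001,0],[0,0,0],0.0],
    [[0,0,0],[0,0,0],0.0],
  ],
)

```text
time_s: 16.42
tcp_pos: [0.475, -0.0078, 0.181]
ee_rot: [[-0.988, 0.0, 0.157], [-0.157, -0.0, -0.988], [-0.0, -1.0, 0.0]]
wrist_force: [-1.1, 0.7, 1.8]
gripper_width: 0.094
```

Contact at the predicted height. Releasing.

Call:
jog_arm(
  series=[
    [[0,0,0],[0,0,0],0.012],
    [[0,0,0],[0,0,0],0.018],
    [[0,0,0],[0,0,0],0.025],
    [[0,0,0],[0,0,0],0.035],
    [[0,0,0],[0,0,0],0.045],
    [[0,0,0],[0,0,0],0.045],
    [[0,0,0],[0,0,0],0.045],
  ],
)

```text
time_s: 17.3
tcp_pos: [0.4749, -0.0078, 0.1807]
ee_rot: [[-0.988, -0.0, 0.157], [-0.157, -0.0, -0.988], [0.0, -1.0, 0.0]]
wrist_force: [-0.3, -0.1, -0.0]
gripper_width: 0.509
```

```bash
python3 - <<'E'
from h import *
s=sense();print(s['tcp_pos'],s['wrist_force'].round(2),s['gripper_width'])
sc=capture('scene');im=capture('wrist')
u,v=353,231
cv2.imwrite('pics/c6.png',np.vstack([cv2.resize(sc[v-45:v+45,u-60:u+60],(600,450),interpolation=2),cv2.resize(im[200:300,120:440],(600,150))])[:,:,::-1])
E
```

```text
[ 0.47490105 -0.00781137  0.18074782] [-0.32 -0.14 -0.  ] 0.5086674849650126
```

View pics/c6.png

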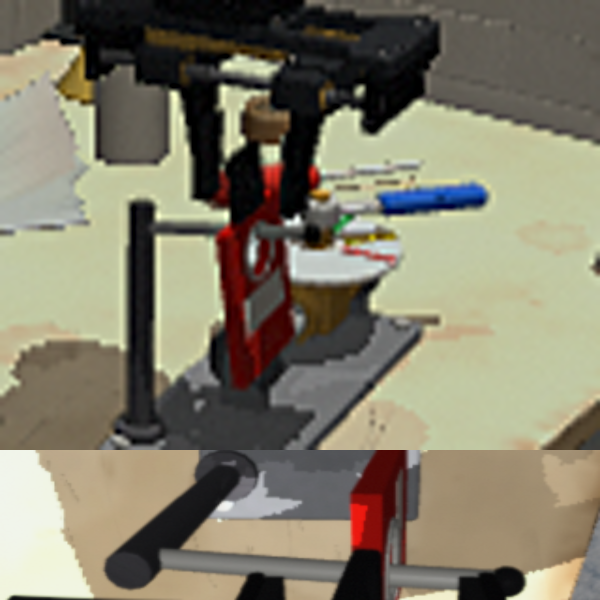

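Released: the tag hangs on the peg well away from the post, leaning slightly square to the peg, and the ball is visible in front. The fingers are clear on both sides, so I am lifting straight up.

Call:
jog_arm(
  series=[
    [[0,-0.01,0],[0,0,0],0.045],
    [[0,-0.02,0],[0,0,0],0.045],
    [[0,-0.03,0],[0,0,0],0.045],
    [[0,-0.03,0],[0,0,0],0.045],
    [[0,-0.03,0],[0,0,0],0.045],
    [[0,-0.02,0],[0,0,0],0.045],
    [[0,0,0],[0,0,0],0.045],
    [[0,0,0],[0,0,0],0.045],
    [[0,0,0],[0,0,0],0.045],
  ],
)

```text
time_s: 18.52
tcp_pos: [0.4744, -0.0079, 0.3197]
ee_rot: [[-0.988, -0.002, 0.157], [-0.157, -0.0, -0.988], [0.002, -1.0, 0.0]]
wrist_force: [-0.3, 0.3, -0.4]
gripper_width: 0.518
```

Call:
jog_arm(
  series=[
    [[0,0,0],[0,0,0],0.045],
    [[0,0,0],[0,0,0],0.045],
    [[0,0,0],[0,0,0],0.045],
    [[0,0,0],[0,0,0],0.045],
    [[0,0,0],[0,0,0],0.045],
    [[0,0,0],[0,0,0],0.045],
    [[0,0,0],[0,0,0],0.045],
    [[0,0,0],[0,0,0],0.045],
  ],
)

```text
time_s: 19.52
tcp_pos: [0.4749, -0.0078, 0.3208]
ee_rot: [[-0.988, 0.0, 0.157], [-0.157, 0.0, -0.988], [-0.0, -1.0, -0.0]]
wrist_force: [-0.2, -0.3, 0.6]
gripper_width: 0.515
```

```bash
python3 - <<'E'
from h import *
s=sense();print(s['time_s'],s['tcp_pos'],s['wrist_force'].round(2))
a=capture('scene')
for i in range(6):capture('scene')
sc=capture('scene');im=capture('wrist');ci=camera_info('wrist')
for q in(a,sc):
    m=mask(q,172,8);m[:, :330]=0;m[:,356:]=0;m[:235]=0;M=cv2.moments(m,True);print('red c',M['m10']/M['m00'],M['m01']/M['m00'],M['m00'])
    m=mask(q,100,125);m[:,:350]=0;m[:,400:]=0;m[:210]=0;m[250:]=0;M=cv2.moments(m,True);print('blue',M['m10']/M['m00'],M['m01']/M['m00'])
m=mask(im,100,125);k,l,st,c=cv2.connectedComponentsWithStats(m)
for i in range(1,k):
    if st[i][4]>100:
        q=onz('wrist',*c[i],.112,ci)-[.5304,-.175,0];print('lever',st[i],np.hypot(*q[:2]),np.degrees(np.arctan2(q[1],q[0])))
u,v=353,231
cv2.imwrite('pics/c7.png',np.vstack([cv2.resize(sc[190:350,220:420],(600,480)),cv2.resize(im[200:300,120:440],(480,120))[:, :600] if 0 else cv2.resize(im[100:300,60:440],(600,120))])[:,:,::-1])
E
```

```text
19.525 [ 0.47489618 -0.00781321  0.32075258] [-0.24 -0.34  0.56]
red c 343.1 249.1 210.0
blue 379.2289156626506 225.289156626506
red c 343.1981132075472 249.04245283018867 212.0
blue 379.2289156626506 225.289156626506
lever [315   0  37  21 420] 0.053300190716275106 -131.11462835030082
```

View pics/c7.png

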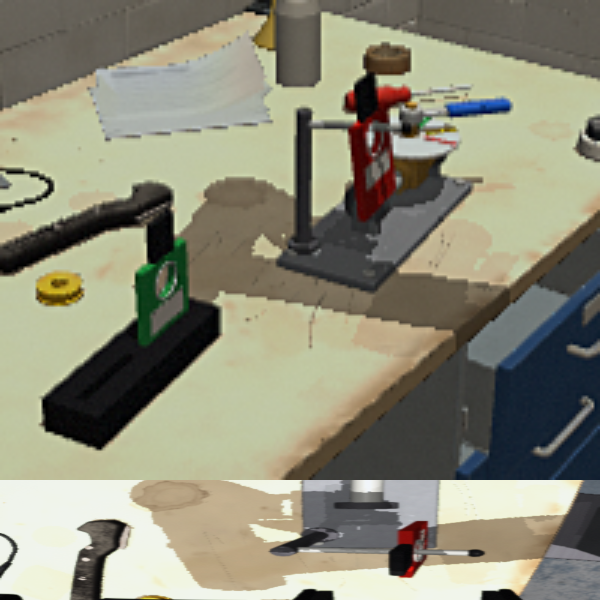

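```bash
python3 - <<'E'
from h import *
im=capture('top');m=mask(im,100,125);m[:225]=0;m[300:]=0;m[:,340:]*=1;m[:,:340]=0
y,x=np.nonzero(m);q=onz('top',x.mean(),y.mean(),.112)-[.5307,-.175,0];print(len(x),q,np.degrees(np.arctan2(q[1],q[0])))
ang=np.degrees(np.arctan2(q[1],q[0]))
if len(x)>60 and -134<ang<-122: print('finish',finish_job())
E
```

```text
184 [-0.04861413 -0.05886564  0.112     ] -129.5515627397648
the job is handed in; nothing more can be done
finish None
```

The lever stands on the yellow mark, the red tag hangs by its eye on the peg, and the job is handed in. It took about 20 s of robot time; no verdict is reported.

- **Lever:** I gripped it and turned it about 43°. After release the wrist camera put it at -128.6° and the top camera at -129.6°, against the mark at -127.9°. That is roughly 0.80–0.81 rad, within the allowed range. A later wrist reading, with the lever cut off at the image edge, gave -131.1° (about 0.84 rad); this disagrees slightly but is still within range.
- **Red tag:** I threaded it on the peg at about 70 mm from the root, lowered it to contact and released it. The last pictures show the peg through the eye and the tag steady, moving about 0.1 px over 0.35 s. It leans an estimated 3–10° towards square with the peg, under the 20° limit.
- **Everything else:** The green tag is still standing in the rack in the last scene picture. The arm went near none of the bystanders, though I did not measure them again at the end. The gripper is about 14 cm above the grasp height, with no contact force showing.

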